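Unlock the child-resistant cap of the degreaser jug

ROBOT

A 7-joint arm with a two-finger parallel gripper is mounted at the origin on the work surface. World frame = base frame: x ahead of the robot, y to its left, z up, the work surface at z = 0. Lengths are in m, angles in rad, forces in N, time in s.
With the tool pointing down it reaches from about 0.425 to 1.025 m from the base axis. Payload 3.6 kg.
Tool frame: the origin (TCP) lies midway between the tips of the shut fingers; the grasp point (between the pads) lies 19 mm behind it; y points along the fingers, z is the direction in which the jaws open and shut, and the axes are right-handed (so a half turn about y gives the same grasp; the last joint's range is limited). The gripper opens to 85 mm and grips with 20 to 120 N. Pads are 22 mm wide; open, the fingers measure 114 mm over their backs; the gripper's body (76 mm by 85 mm) begins 54 mm behind the grasp point. The pads swing forward as they close: fully open they stand 13 mm farther back than shut.
Start: joints at [1.107, 0.591, 0.048, 1.609, -0.033, 0.943, -0.034], TCP at [0.263, -0.676, 0.231] pointing down, gripper open.
Joint ranges: [-2.69, 2.69], [-0.47, 2.24], [-1.27, 1.36], [0.19, 2.51], [-1.53, 4.68], [0.08, 2.07], [-3.09, 3.09]. Speed limits (rad/s): [2.57, 2.57, 3.14, 3.14, 3.14, 3.14, 3.14].

INTERFACE

Orientations are given as a rotation vector (axis times angle).
In Python, from workcell import r gives the robot as it stands.
- The arm moves only by the shell command python3 -m inch 'ROWS' [OPENING] [FORCE]. ROWS is JSON, a list of rows, each a list of 6 numbers: the shift along the tool's x, y, z as a fraction of full scale, then the turn, a rotation vector about the tool's x, y, z as a fraction of full scale. A call has 1 to 20 rows; each row shifts and turns the commanded pose from where the row before left it, along the tool's axes as they then stand; what a row does not reach is not made up. Full scale, the value 1, is 5 cm for a shift and 4 degrees for a turn. A row lasts 1/10 s, in which the tool goes at most 50 mm and 8.59 degrees, less where a joint would pass 70% of its speed; a pose out of reach is approached as far as the arm can. A call with a number of a shift or a turn outside -1 to 1 is refused whole. A call with a gripper value outside its range is refused whole. OPENING is the opening, from 0 (shut) to 1 (fully open), set as the call begins (- or left out, the last holds). The fingers move at their own pace and stop on an object; FORCE is the grip in N (left out, the last holds). Time passes only in rows, so rows that do not move let the fingers close. It gives the time, the measured TCP pose, the force and the opening at its end, in the units of the state.
- r.observe(): the state, without advancing time (a new reading comes with each control period).
- r.get_image(name): name is "scene" or "top" or "wrist"; returns a dict with "frame" (384x512x3 uint8, red, green, blue), "z_map" (384x512 float32, m along the optical axis (not along the pixel's ray), 0 where there is no reading), "fx", "fy", "cx", "cy" (pixels), "world_from_camera" (4x4, takes a point from camera to world coordinates). Camera axes: x right, y up, looking along -z (the intrinsics and any distortion apply to the point x, -y, -z); pixel columns grow to the right and rows downward; lengths in m; the calibration is good to about 2 mm. The wrist camera is an equidistant fisheye: a pixel r from the principal point sees the ray r / f radians off the axis. A picture is of the moment at which its call begins.
- r.sign_off(): hands the job in, once; it reports no verdict.
The state is a dict: "clock": time; "joint_pos": joint angles; "dq": joint speeds; "effort": joint torques, N m; "position": TCP position; "eef_rot": TCP orientation; "force": force on the tool from outside, world axes, zero at the start; "moment": the same for the moment, N m; "opening": opening from 0.0 (shut) to 1.0 (fully open).
Only numpy, scipy, OpenCV 4.12 (cv2) and the standard library are available. Lean on these libraries where they do the work, as an engineer would, in place of code of your own. Each camera call takes 0.05 s, during which the arm holds its last target.

TASK

On the garage bench a flat-sided jug stands in a low steel tray, next to a round bottle with a similar cap. Unlock the jug's child-resistant cap: press it down against its spring and, keeping it down, turn it about 55 degrees anticlockwise as seen from above, past its ratchet, then let go so that it springs up higher than it was, and take the hand away. Leave the round bottle standing where it is.

Things in the scene. Friction and masses are not known exactly. Their poses are not given: they have to be found in the camera images.
- cap_top (a point): Centre of the top of the jug's cap, 200 mm above the bench; z up, x (turning with the cap) along the white ridge on its top. Cap: black, ribbed, round, 48 mm across, 30 mm high; grip it across any diameter. Jug: white, flat-sided, 112 x 74 mm, fixed in a steel tray on the bench. Only a thin neck (38 mm) is below the cap, so gripping fingers may reach 50 mm below the cap's top.
- cap_press (a joint): Cap pressed down, m: 0 as locked, positive down, stop at 0.012. The spring pushes up with 8 N at 0, plus 0.5 N per mm. Only while pressed more than 5 mm (aim for 8) can it turn past the ratchet tooth, which else blocks it. Turned past and let go, it springs up to -0.006 (6 mm higher than locked) and the tooth keeps it from turning back.
- cap_turn (a joint): Turn of the cap, rad, positive anticlockwise seen from above: about 0 as locked (a little play), past the ratchet tooth from 0.6, end stop at 1.2; aim for 0.95. It turns easily (0.03 N m) when pressed down.
- round_bottle: Bystander: a loose white round bottle, 80 mm across and 193 mm high, 0.7 kg, with the same kind of black 48 mm cap. Origin at the centre of its underside, z up. Not to be opened or moved.

How it is judged:
By the outcome, as a careful person would: the job done as asked, in the order asked, and still so for the second after the job is handed in, with the robot touching nothing.
It also fails if it takes over 35 s, if anything falls off the work surface, if the arm or the gripper's body presses on something with over 40 N, if the wrist force passes 120 N, or if a joint passes its speed limit or range.

## Working session

There is one attempt and no reset: what is moved stays moved. The work goes in short steps, Python scripts to look and compute and a shell command to move; the robot and the scene stay as the last step left them, time stands still between calls to the robot, and variables do not carry over. Pictures are saved under pics/ and viewed, and the job is handed in when it is done.

```bash
ls; mkdir -p pics; python3 - <<'E'
from workcell import r
import cv2,numpy as np
print(r.observe())
for n in ["scene","top"]:
    d=r.get_image(n); cv2.imwrite(f"pics/{n}0.png",d["frame"][:,:,::-1]); np.savez(f"pics/{n}0.npz",**d)
    print(n,d["fx"],d["cx"],d["cy"],np.round(d["world_from_camera"],3).tolist())
E
```

```text
pics
{'clock': 0.0, 'joint_pos': array([ 1.10650845,  0.59214297,  0.0482735 ,  1.60984946, -0.03332019,
        0.94268749, -0.03371237]), 'dq': array([ 0.0014015 , -0.00109932, -0.00015604, -0.0009569 ,  0.0013352 ,
       -0.00048802,  0.00040452]), 'effort': array([-3.86067950e-04, -5.48693740e+01,  1.54620700e+00, -1.98125160e+01,
        9.35111835e-03,  8.61833047e-03, -1.63813888e-05]), 'position': array([ 0.26242516, -0.67493801,  0.23011289]), 'eef_rot': array([-0.37928423,  2.02135266, -2.01678522]), 'force': array([-0.91607239,  0.24742857, -0.46764013]), 'moment': array([ 0.01669065,  0.0350706 , -0.00208236]), 'opening': 0.9999075322786861}
scene 423.9471530900477 252.02850915059025 193.77637594834317 [[0.673, -0.417, 0.611, 0.999], [0.739, 0.377, -0.558, -0.449], [0.002, 0.827, 0.562, 0.596], [0.0, 0.0, 0.0, 1.0]]
top 347.7968616764767 258.4496787363702 193.26665070809986 [[0.002, 0.996, -0.089, 0.481], [-1.0, 0.004, 0.025, -0.006], [0.026, 0.089, 0.996, 0.799], [0.0, 0.0, 0.0, 1.0]]
```

View pics/scene0.png

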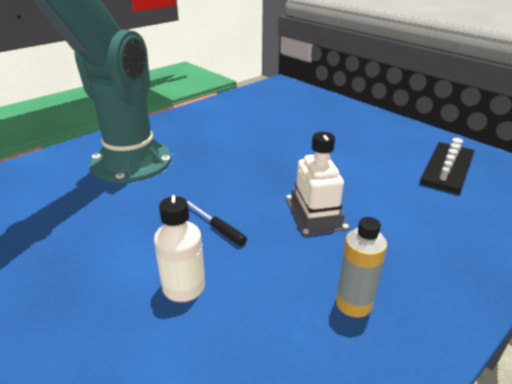

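View pics/top0.png

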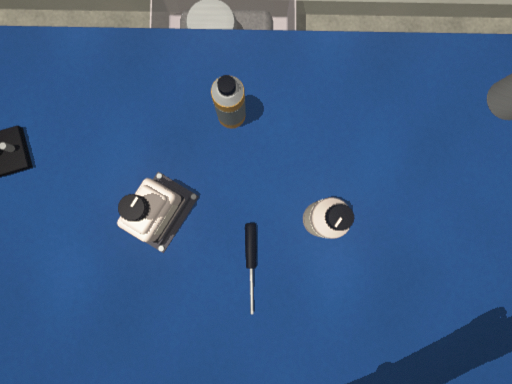

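In the top view, the jug with its tray has its cap at about (133,208), with the white ridge on it. The round bottle's cap is at (340,217). In the scene view the jug's cap is at about (324,140). An orange bottle stands at (228,95) in the top view. I'll measure the cap next.

```bash
cat > h.py <<'E'
import numpy as np,cv2
def ray(d,u,v):
    c=np.array([(u-d["cx"])/d["fx"],-(v-d["cy"])/d["fy"],-1.]); T=d["world_from_camera"]
    return T[:3,3],T[:3,:3]@c
def onz(d,u,v,z):
    o,k=ray(d,u,v); return o+k*(z-o[2])/k[2]
E
python3 - <<'E'
import numpy as np,cv2
from h import *
from scipy.spatial.transform import Rotation as R
for n,(x0,x1,y0,y1) in {"top":(105,165,180,235),"scene":(305,345,125,160)}.items():
    d=dict(np.load(f"pics/{n}0.npz")); f=d["frame"]; z=d["z_map"]
    v,u=np.mgrid[0:384,0:512]
    T=d["world_from_camera"]
    c=np.stack([(u-d["cx"])/d["fx"]*z,-(v-d["cy"])/d["fy"]*z,-z],-1)
    W=c@T[:3,:3].T+T[:3,3]
    m=np.zeros(z.shape,bool); m[y0:y1,x0:x1]=True; m&=(z>0)
    t=m&(abs(W[...,2]-0.2)<0.006)
    P=W[t]; (cx,cy),rad=cv2.minEnclosingCircle(P[:,:2].astype(np.float32))
    print(n,len(P),P.mean(0),(cx,cy),rad,np.percentile(W[m][:,2],[90,97,99.5]))
    r_=t&(f.min(-1)>120)
    Q=np.array([onz(d,a,b,0.2) for b,a in np.argwhere(r_)])
    if len(Q)>2:
        q=Q[:,:2]-Q[:,:2].mean(0); w,V=np.linalg.eigh(q.T@q); print("ridge",len(Q),Q.mean(0),V[:,1],np.degrees(np.arctan2(V[1,1],V[0,1])))
    if n=="top":
        cv2.imwrite("pics/topcrop.png",cv2.resize(f[y0-10:y1+15,x0-10:x1+35,::-1],None,fx=7,fy=7,interpolation=cv2.INTER_NEAREST))
        # other tall things
        g=(W[...,2]>0.12)&(z>0); nlab,L,s,ce=cv2.connectedComponentsWithStats(g.astype(np.uint8))
        for i in range(1,nlab):
            if s[i,4]>30: print(ce[i],s[i,4],W[L==i].mean(0).round(3),W[L==i].max(0).round(3))
M=R.from_rotvec([-0.37928423,2.02135266,-2.01678522]).as_matrix(); print(M.round(3))
E
```

```text
top 595 [0.50873687 0.196232   0.19942545] (0.5087816119194031, 0.19686278700828552) 0.0243124607950449 [0.19939153 0.2006386  0.20208693]
ridge 47 [0.51278298 0.19432792 0.2       ] [-0.94562772  0.32525102] 161.0192164899373
[227.64694082  93.42728185] 997 [0.726 0.037 0.161] [0.764 0.07  0.189]
[141.54237288 208.5655995 ] 1593 [0.509 0.19  0.161] [0.564 0.244 0.204]
[332.1267817  217.82220555] 1333 [ 0.493 -0.157  0.16 ] [ 0.532 -0.127  0.196]
scene 222 [0.51236584 0.19685008 0.19907936] (0.5110568404197693, 0.20054534077644348) 0.025050247088074684 [0.19918578 0.2004351  0.20152006]
ridge 23 [0.51759412 0.19572082 0.2       ] [-0.82729678  0.56176511] 145.82204496196331
[[-0.932 -0.001  0.362]
 [-0.362  0.002 -0.932]
 [ 0.    -1.    -0.002]]
```

View pics/topcrop.png

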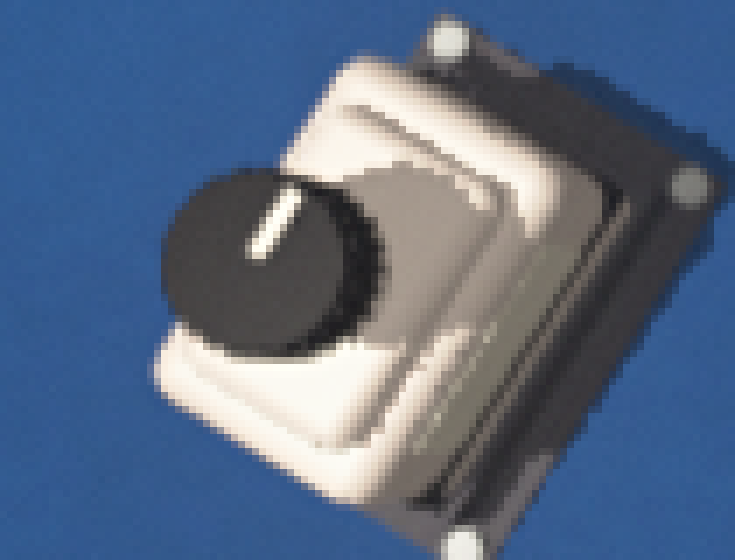

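Two views put the cap's top at about (0.510, 0.198, 0.200), with the ridge at about -26°. I'll lift, then travel above everything through a waypoint.

```bash
python3 -m inch '[[0,-0.5,0,0,0,0],[0,-0.5,0,0,0,0],[0,-0.4,0,0,0,0],[-0.6,0,-0.42,0,0,0],[-0.6,0,-0.42,0,0,0],[-0.6,0,-0.42,0,0,0],[-0.6,0,-0.42,0,0,0],[-0.6,0,-0.42,0,0,0],[-0.6,0,-0.42,0,0,0],[-0.6,0,-0.42,0,0,0],[-0.6,0,-0.42,0,0,0],[-0.6,0,-0.42,0,0,0],[-0.6,0,-0.42,0,0,0],[-0.6,0,-0.42,0,0,0],[-0.6,0,-0.42,0,0,0],[-0.6,0,-0.42,0,0,0],[-0.6,0,-0.42,0,0,0],[0,0,0,0,0,0]]' 1 60
cat > st.py <<'E'
from workcell import r
import numpy as np
from scipy.spatial.transform import Rotation as R
s=r.observe(); M=R.from_rotvec(s["eef_rot"]).as_matrix()
print(s["clock"],s["position"].round(4),"F",s["force"].round(1),"open",round(s["opening"],3)); print(M.round(3)); print(s["joint_pos"].round(2))
d=np.array([0.510,0.198,0.163])-s["position"]; print("tool delta to grasp (units of 5cm)",(M.T@d/0.05).round(3))
E
python3 st.py
```

```text
clock: 1.9
position: [0.5513, -0.2423, 0.3009]
eef_rot: [-0.386, 2.016, -2.008]
force: [0.0, 0.5, -1.0]
opening: 0.999
1.9 [ 0.5513 -0.2423  0.3009] F [ 0.   0.5 -1. ] open 0.999
[[-0.928  0.002  0.372]
 [-0.372  0.004 -0.928]
 [-0.003 -1.    -0.003]]
[ 0.39  0.36 -0.07  1.82  0.02  0.96 -0.87]
tool delta to grasp (units of 5cm) [-2.501  2.794 -8.471]
```

```bash
python3 -m inch '[[-0.18,0,-0.6,0,0,0],[-0.18,0,-0.6,0,0,0],[-0.18,0,-0.6,0,0,0],[-0.18,0,-0.6,0,0,0],[-0.18,0,-0.6,0,0,0],[-0.18,0,-0.6,0,0,0],[-0.18,0,-0.6,0,0,0],[-0.18,0,-0.6,0,0,0],[-0.18,0,-0.6,0,0,0],[-0.18,0,-0.6,0,0,0],[-0.18,0,-0.6,0,0,0],[-0.18,0,-0.6,0,0,0],[-0.18,0,-0.6,0,0,0],[-0.16,0,-0.67,0,0,0],[0,0,0,0,-1,0],[0,0,0,0,-1,0],[0,0,0,0,-1,0],[0,0,0,0,-1,0],[0,0,0,0,-1,0]]'
python3 -m inch '[[0,0,0,0,-1,0],[0,0,0,0,-1,0],[0,0,0,0,-1,0],[0,0,0,0,-1,0],[0,0,0,0,-1,0],[0,0,0,0,0,0]]'
python3 st.py
python3 - <<'E'
from workcell import r
import cv2,numpy as np
for n in ["wrist","scene"]:
    d=r.get_image(n); cv2.imwrite(f"pics/{n}1.png",d["frame"][:,:,::-1]); np.savez(f"pics/{n}1.npz",**d)
E
```

```text
clock: 3.8
position: [0.5105, 0.1896, 0.3009]
eef_rot: [-0.681, 1.801, -1.802]
force: [-0.1, 0.4, 0.5]
opening: 0.999
clock: 4.4
position: [0.5105, 0.1896, 0.3009]
eef_rot: [-0.929, 1.569, -1.57]
force: [0.4, -0.1, -0.0]
opening: 1.001
4.4 [0.5105 0.1896 0.3009] F [ 0.4 -0.1 -0. ] open 1.001
[[-0.482 -0.001  0.876]
 [-0.876 -0.001 -0.482]
 [ 0.001 -1.    -0.   ]]
[-0.14  0.3  -0.38  1.93  0.14  0.93 -1.09]
tool delta to grasp (units of 5cm) [-0.145  2.758 -0.089]
```

View pics/wrist1.png

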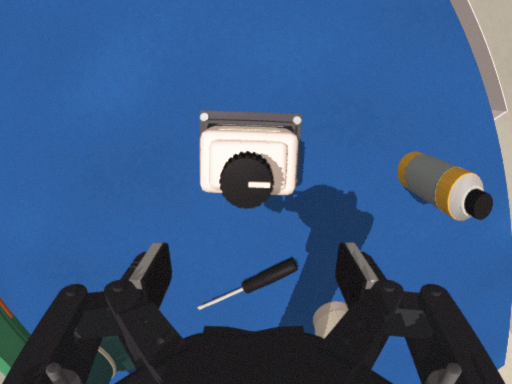

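View pics/scene1.png

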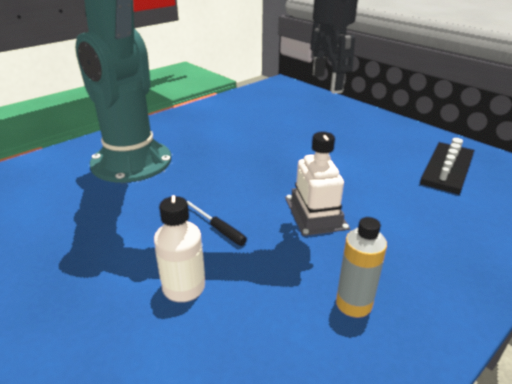

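The wrist view shows the cap at (247,180), with its ridge pointing right. The jaws lie at the lower left and lower right, and the tray is aligned with the view. I'll refine the cap centre from the wrist depth.

```bash
python3 - <<'E'
import numpy as np,cv2
d=dict(np.load("pics/wrist1.npz")); z=d["z_map"]; f=d["frame"].astype(int)
v,u=np.mgrid[0:384,0:512]; a=(u-d["cx"])/d["fx"]; b=(v-d["cy"])/d["fy"]; th=np.hypot(a,b); k=np.where(th>1e-6,np.tan(th)/th,1)
c=np.stack([a*k,-b*k,-np.ones_like(a)],-1); T=d["world_from_camera"]
W=c*z[...,None]@T[:3,:3].T+T[:3,3]
m=np.zeros(z.shape,bool); m[130:230,200:300]=True
t=m&(z>0)&(abs(W[...,2]-0.2)<0.006)
(x,y),rad=cv2.minEnclosingCircle(W[t][:,:2].astype(np.float32)); print(t.sum(),W[t].mean(0),x,y,rad, T[:3,3])
# ray-plane at 0.2
D=c@T[:3,:3].T; P=T[:3,3]+D*((0.2-T[2,3])/D[...,2])[...,None]
(x,y),rad=cv2.minEnclosingCircle(P[t][:,:2].astype(np.float32)); print("plane",x,y,rad)
# tool position check: project TCP xyz
E
```

```text
2240 [0.50933996 0.2002335  0.1992635 ] 0.5085737109184265 0.1991512030363083 0.024111725389957428 [0.54680149 0.2555581  0.44269748]
plane 0.5092999339103699 0.2003169059753418 0.02369561977684498
```

```bash
python3 -m inch '[[-0.155,0,-0.11,0,0,0],[0,0.46,0,0,0,0],[0,0.46,0,0,0,0],[0,0.46,0,0,0,0],[0,0.46,0,0,0,0],[0,0.46,0,0,0,0],[0,0.46,0,0,0,0],[0,0,0,0,0,0],[0,0,0,0,0,0]]'
python3 st.py
```

```text
clock: 5.4
position: [0.5095, 0.2007, 0.1634]
eef_rot: [-0.929, 1.569, -1.568]
force: [-0.0, -0.6, 0.1]
opening: 1.002
5.4 [0.5095 0.2007 0.1634] F [-0.  -0.6  0.1] open 1.002
[[-0.481 -0.001  0.877]
 [-0.877  0.    -0.481]
 [ 0.    -1.    -0.001]]
[-0.21  0.48 -0.33  2.06  0.25  0.64 -1.21]
tool delta to grasp (units of 5cm) [0.042 0.007 0.034]
```

Well centred, so I'll close the jaws.

```bash
python3 -m inch '[[0,0,0,0,0,0],[0,0,0,0,0,0],[0,0,0,0,0,0],[0,0,0,0,0,0],[0,0,0,0,0,0],[0,0,0,0,0,0],[0,0,0,0,0,0],[0,0,0,0,0,0],[0,0,0,0,0,0],[0,0,0,0,0,0]]' 0 70
python3 st.py
```

```text
clock: 6.4
position: [0.5097, 0.2006, 0.1649]
eef_rot: [-0.927, 1.568, -1.568]
force: [-3.0, 1.0, 7.8]
opening: 0.545
6.4 [0.5097 0.2006 0.1649] F [-3.   1.   7.8] open 0.545
[[-0.481  0.001  0.877]
 [-0.877  0.001 -0.481]
 [-0.001 -1.     0.001]]
[-0.21  0.48 -0.33  2.05  0.25  0.64 -1.21]
tool delta to grasp (units of 5cm) [0.043 0.038 0.031]
```

```bash
python3 -m inch '[[0,0.07,0,0,0,0],[0,0.07,0,0,0,0],[0,0.06,0,0,0,0],[0,0,0,0,0,0],[0,0,0,0,0,0],[0,0,0,0,0,0]]'
python3 st.py
```

```text
clock: 7.0
position: [0.5097, 0.2006, 0.1555]
eef_rot: [-0.927, 1.568, -1.568]
force: [-3.9, -0.8, 12.6]
opening: 0.548
7.0 [0.5097 0.2006 0.1555] F [-3.9 -0.8 12.6] open 0.548
[[-0.481  0.001  0.877]
 [-0.877  0.    -0.481]
 [-0.001 -1.     0.001]]
[-0.22  0.49 -0.32  2.06  0.26  0.62 -1.22]
tool delta to grasp (units of 5cm) [ 0.043 -0.15   0.031]
```

The 12.6 N reading corresponds to about 9 mm of press. Now the turn.

```bash
python3 -m inch '[[0,0,0,0,-1,0],[0,0,0,0,-1,0],[0,0,0,0,-1,0],[0,0,0,0,-1,0],[0,0,0,0,-1,0],[0,0,0,0,-1,0],[0,0,0,0,-1,0],[0,0,0,0,-1,0],[0,0,0,0,-1,0],[0,0,0,0,-1,0],[0,0,0,0,-1,0],[0,0,0,0,-1,0],[0,0,0,0,-1,0],[0,0,0,0,-0.9,0],[0,0,0,0,0,0],[0,0,0,0,0,0]]'
python3 st.py; python3 -c "
from workcell import r;print(r.observe()['moment'])
import cv2;cv2.imwrite('pics/wrist2.png',r.get_image('wrist')['frame'][:,:,::-1])"
```

```text
clock: 8.6
position: [0.5083, 0.2007, 0.1551]
eef_rot: [-1.396, 0.857, -0.857]
force: [-6.4, -1.1, 13.1]
opening: 0.543
8.6 [0.5083 0.2007 0.1551] F [-6.4 -1.1 13.1] open 0.543
[[ 0.452 -0.001  0.892]
 [-0.892 -0.001  0.452]
 [ 0.    -1.    -0.001]]
[-0.03  0.54 -0.59  2.05  0.46  0.68 -0.45]
tool delta to grasp (units of 5cm) [ 0.063 -0.157  0.006]
[-0.03885271  1.15389993 -0.01794344]
```

View pics/wrist2.png

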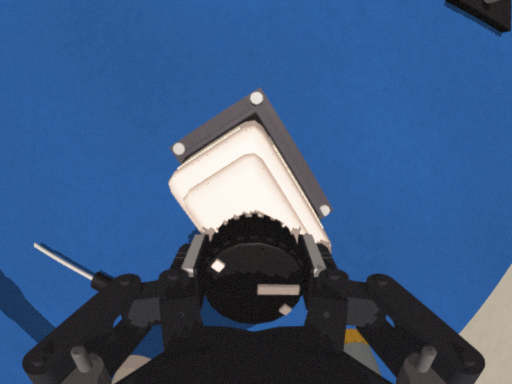

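The cap turned with the hand: the ridge still points right at (278,289) while the jug has rotated in view. Letting go.

```bash
python3 -m inch '[[0,0,0,0,0,0],[0,0,0,0,0,0],[0,0,0,0,0,0],[0,0,0,0,0,0],[0,0,0,0,0,0],[0,0,0,0,0,0],[0,0,0,0,0,0],[0,0,0,0,0,0],[0,0,0,0,0,0],[0,0,0,0,0,0]]' 1
python3 st.py
```

```text
clock: 9.65
position: [0.5095, 0.1999, 0.1533]
eef_rot: [-1.395, 0.858, -0.857]
force: [-0.0, -0.7, -1.2]
opening: 0.995
9.65 [0.5095 0.1999 0.1533] F [-0.  -0.7 -1.2] open 0.995
[[ 0.452 -0.     0.892]
 [-0.892  0.     0.452]
 [-0.    -1.    -0.   ]]
[-0.03  0.54 -0.59  2.05  0.47  0.68 -0.45]
tool delta to grasp (units of 5cm) [ 0.039 -0.194 -0.009]
```

```bash
python3 -m inch '[[0,-0.3,0,0,0,0],[0,-0.4,0,0,0,0],[0,-0.5,0,0,0,0],[0,-0.5,0,0,0,0],[0,-0.5,0,0,0,0],[0,-0.5,0,0,0,0],[0,-0.5,0,0,0,0],[0,0,-0.5,0,0,0],[0,0,-0.5,0,0,0],[0,0,0,0,0,0],[0,0,0,0,0,0]]'
python3 st.py
cat > chk.py <<'E'
from workcell import r
import numpy as np,cv2
for n in ["wrist","top","scene"]:
    d=r.get_image(n); cv2.imwrite(f"pics/{n}3.png",d["frame"][:,:,::-1]); np.savez(f"pics/{n}3.npz",**d)
    z=d["z_map"]; v,u=np.mgrid[0:384,0:512]; a=(u-d["cx"])/d["fx"]; b=(v-d["cy"])/d["fy"]
    k=1
    if n=="wrist": th=np.hypot(a,b); k=np.where(th>1e-6,np.tan(th)/th,1)
    c=np.stack([a*k,-b*k,-np.ones_like(a)],-1)*z[...,None]; T=d["world_from_camera"]; W=c@T[:3,:3].T+T[:3,3]
    for nm,p,R_ in [("cap",(.5095,.199),.018),("bottle",(.4905,-.165),.035)]:
        m=(z>0)&(np.hypot(W[...,0]-p[0],W[...,1]-p[1])<R_)&(W[...,2]>.17)&(W[...,2]<.23)
        if m.sum()>10:
            print(n,nm,m.sum(),"z med",np.median(W[m][:,2]).round(4),W[m].mean(0).round(4))
            w=m&(d["frame"].min(-1)>120)&(W[...,2]>.19)
            if nm=="cap" and w.sum()>4:
                q=W[w][:,:2].mean(0)-np.array(p); print(" ridge dir",np.degrees(np.arctan2(q[1],q[0])))
E
python3 chk.py
```

```text
clock: 10.75
position: [0.465, 0.1774, 0.3143]
eef_rot: [-1.394, 0.856, -0.859]
force: [-0.0, 0.6, -0.4]
opening: 1.006
10.75 [0.465  0.1774 0.3143] F [-0.   0.6 -0.4] open 1.006
[[ 0.452  0.002  0.892]
 [-0.892  0.     0.452]
 [ 0.001 -1.     0.002]]
[ 0.15  0.27 -0.73  2.    0.22  0.95 -0.23]
tool delta to grasp (units of 5cm) [0.036 3.028 0.984]
wrist cap 1191 z med 0.2054 [0.5092 0.1992 0.2055]
 ridge dir 30.899611572789826
top cap 356 z med 0.2056 [0.5094 0.1991 0.2057]
 ridge dir 17.979691649836685
top bottle 615 z med 0.1923 [ 0.4935 -0.1634  0.1911]
scene cap 112 z med 0.2059 [0.5104 0.1977 0.2041]
 ridge dir 34.0691565129539
scene bottle 668 z med 0.1912 [ 0.5018 -0.1669  0.1871]
```

View pics/top3.png

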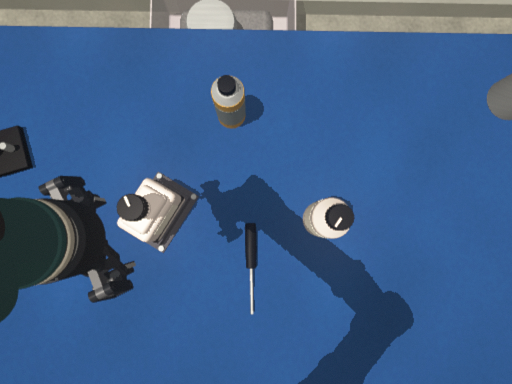

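View pics/wrist3.png

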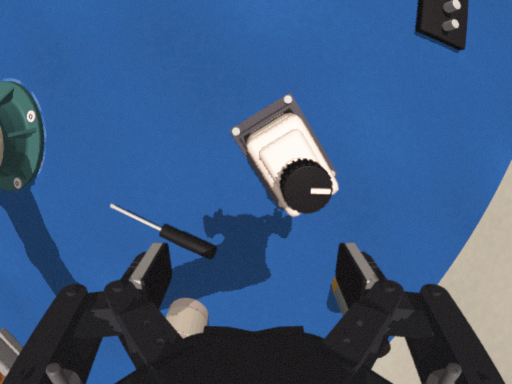

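The top view shows the jug cap at (132,208) with its ridge turned anticlockwise. The round bottle's cap is still at (340,217), and the hand is clear. In the wrist view nothing is between the fingers and the cap at (306,187) is free. Handing in.

```bash
python3 -c "
from workcell import r;print(r.sign_off())"
```

```text
the job is handed in; nothing more can be done
None
```

The jug's cap is unlocked. I gripped it across a diameter, pressed it down about 9 mm (12–13 N on the wrist) and turned it about 56° anticlockwise while holding it down. I then opened the fingers, lifted the hand clear and signed off at about 11 s.

**Cap height:** the last checks put the cap's top at 0.2055 m in all three views, up from about 0.199 m, so it sprang up about 6 mm.

**Cap turn:** the ridge was at about -26° before the turn. The last readings were +31° (wrist), +34° (scene) and +18° (top). The top reading is coarse because the ridge is only a few pixels there, but all three are past the ratchet tooth, at about +8°.

**Clearance:** the round bottle is at the same place in the top view as before, and the hand ended well clear with no contact force. I did not look again after signing off.

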